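# Seat the loose crank on the case vice and close its jaws

## Task

Close the little vice on the watch case: take the crank with the red handle, lower it upright into the vice's round collar so that its two prongs straddle the brass blade inside and stand on the floor of the well, then turn it clockwise (seen from above), about a quarter turn, until the sliding jaw's rubber pad meets the watch case. Leave the crank standing seated in the vice and let go; do not disturb the crank with the black handle.

Things in the scene. Friction and masses are not known exactly. Their poses are not given: they have to be found in the camera images.
- vice: Grey bench vice fixed to the worktop, 204 x 108 mm, bed 30 mm high. Origin on the worktop under the axis of its steel collar; x towards the jaws (bed spans x -61 to +143 mm), z up. Collar: ring of 47 mm outer, 39 mm inner radius, rim 46 mm above the worktop, open well inside whose floor is 30 mm above the worktop. Padded jaws with a watch case between, at most 54 mm high.
- blade_top (a point): Top centre of the brass drive blade standing across the well, on the collar's axis. Blade 40 mm long, 8 mm thick, 14 mm high above the well floor, its top 44 mm above the worktop. x runs along the blade, z up; the frame turns with the spindle. A seated crank stands on the well floor, its origin 14 mm below this point.
- spindle (a joint): Turn of blade and spindle, rad: 0 = jaws open, starts between 0 and 0.2; grows as the blade turns clockwise seen from above and moves the sliding jaw 12 mm per rad towards the watch case. The pad meets the case at about 1.0; the rubber yields up to a hard stop at 1.45. Light friction (0.06 N m); stays where left.
- fork_crank: The right crank, red handle, steel, 0.17 to 0.34 kg, loose, standing on its foot. Origin: centre of the foot's underside; z up, x along the arm. Foot: two prongs 34 mm long (x), 13 wide, 20 high, all within 30 mm of the axis; between them a slot 22 mm wide along x, so the arm may lie either way along the blade, within 20 degrees. In turning, the slot has about 20 degrees of play before it drives the blade.
- crank_boss (a point): Point to grip on the red-handled crank: on its axis 69 mm above the foot's underside, axes as the crank's. Square steel boss 26 x 26 mm, sides along x and y, up to 85 mm above the foot. Below it the arm, 16 mm wide, top 38 mm above the foot, reaches to x = 93 mm and carries the upright red handle (20 mm thick, at x = 85 mm, top 79 mm above the foot).
- plain_crank: The wrong crank: same size and shape, but a black handle and a solid round foot 40 mm across, without a slot, that cannot go over the blade. Loose; leave it alone. Origin at the centre of the foot's underside, x along its arm, z up.

How it is judged:
By the outcome, as a careful person would: the job done as asked, in the order asked, and still so for the second after the job is handed in, with the robot touching nothing.
It also fails if it takes over 45 s, if anything falls off the work surface, if the arm or the gripper's body presses on something with over 40 N, if the wrist force passes 120 N, or if a joint passes its speed limit or range.

## Robot

A 7-joint arm with a two-finger parallel gripper is mounted at the origin on a cart in front of the work surface, level with it; the furniture and walls round the work are solid. World frame = base frame: x ahead of the robot, y to its left, z up, the work surface at z = 0. Lengths are in m, angles in rad, forces in N, time in s.
With the tool pointing down it reaches from about 0.425 to 0.95 m from the base axis. Payload 4.7 kg.
Tool frame: the origin (TCP) lies at the very end of the fingers, on their centre line; the grasp point (between the pads) lies 19 mm behind it; y points along the fingers, x is the direction in which the jaws open and shut, and the axes are right-handed (so a half turn about y gives the same grasp; the last joint's range is limited). The gripper opens to 85 mm and grips with 20 to 120 N. Pads are 22 mm wide; open, the fingers measure 114 mm over their backs; the gripper's body (76 mm by 85 mm) begins 54 mm behind the grasp point. The pads swing forward as they close: fully open they stand 13 mm farther back than shut.
Start: joints at [1.127, 0.469, -0.049, 1.532, 0.024, 1.141, -0.082], TCP at [0.272, -0.618, 0.231] pointing down, gripper open.
Joint ranges: [-2.59, 2.59], [-0.33, 1.99], [-1.39, 1.29], [0.1, 2.45], [-1.04, 4.18], [0.21, 1.99], [-2.66, 2.66]. Speed limits (rad/s): [2.57, 2.57, 3.14, 3.14, 3.14, 3.14, 3.14].

## Interface

Orientations are given as a unit quaternion [x, y, z, w].
In Python, from workcell import telemetry, imaging, robot gives the robot as it stands.
- The arm moves only by the tool arm_command, never from a script. Its argument "increments" is a list of rows, each a list of 2 entries, a list of its own where there are three numbers: the shift along the world's x, y, z in cm, then the turn about the world's z in degrees. In form: [[[x, y, z], twist], ...]. A call has 1 to 10 rows; each row is the pose to reach, as a shift and turn from the pose commanded when the call began; what a row does not reach only later rows make up. A row lasts 1/8 s, in which the tool goes at most 62.5 mm and 10.7 degrees, less where a joint would pass 70% of its speed; a pose out of reach is approached as far as the arm can. A call with a gripper value outside its range is refused whole. "gripper" is the closure, from -1 (fully open) to 1 (shut), set as the call begins (left out, the last holds). The fingers move at their own pace and stop on an object; the grip force is fixed at half the most. Time passes only in rows, so rows that repeat a pose let the fingers close. It gives the time, the measured TCP pose, the force and the opening at its end, in the units of the state.
- telemetry.get_obs(): the state, without advancing time (a new reading comes with each control period).
- imaging.grab_frame(name): name is "scene" or "top"; returns (picture, depth): 420x560x3 uint8, blue, green, red; 420x560 float32, m along the optical axis (not along the pixel's ray), 0 where there is no reading.
- imaging.camera_info(name): a dict with "vertical_fov" (degrees; the focal length in pixels is half the picture's height over the tangent of half this angle, whatever the lens; pixels are square), "cx", "cy" (the principal point, pixels), "R" (3x3) and "t" (3): a world point X has camera coordinates R X + t. Camera axes: x right, y down, z forward; pixel columns grow to the right and rows downward; lengths in m; the calibration is good to about 2 mm. A picture is of the moment at which its call begins. camera_info takes no time and is no camera call.
- robot.job_done(): hands the job in, once; it reports no verdict.
Trained networks look in the newest picture that a camera, given by its name, has taken for a name from the list of things; names that differ only in an ending like _2 or _b are one class to them, and where a whole thing is asked for, a point or a joint stands for the part that bears it (a point fixed in the world has none). Each returns a list of dicts, best first, with "p" (0 to 1); they miss things now and then, are a little off and sometimes report something else, mostly with a low value. They report only what shows in the picture. A call takes as long as a camera call.
- imaging.boxes_of(camera, query): "xyz" ([x, y, z] in m, in the coordinates of the camera as it stood for that picture, good to about 4 mm: the middle of the surface that is visible of it).
- imaging.outline_of(camera, query): "pixels" (420x560 bool, what is visible of it).
- imaging.landmark_of(camera, query): "xyz" ([x, y, z] in m, in the coordinates of the camera as it stood for that picture, good to about 4 mm: a listed point, or the origin of a listed thing).
The state is a dict: "time": time; "joint_positions": joint angles; "dq": joint speeds; "tau": joint torques, N m; "position": TCP position; "orientation": TCP orientation; "force": force on the tool from outside, world axes, zero at the start; "torque": the same for the moment, N m; "grip_width": finger opening in m.
Only numpy, scipy, OpenCV 4.12 (cv2) and the standard library are available. Lean on these libraries where they do the work, as an engineer would, in place of code of your own. Each camera call takes 0.05 s, during which the arm holds its last target.

## Working session

There is one attempt and no reset: what is moved stays moved. The work goes in short steps, Python scripts to look and compute and a tool call to move; the robot and the scene stay as the last step left them, time stands still between calls to the robot, and variables do not carry over. Pictures are saved under pics/ and viewed, and the job is handed in when it is done.

Besides the shell and the picture viewer there is one more tool, called after "Emit:" as name([rows], argument=value, ...), one row to a line, values as JSON. arm_command: Moves the arm, as the interface text tells. Its arguments: {"type":"object","properties":{"increments":{"type":"array","items":{"type":"array"}},"gripper":{"type":"number"}},"required":["increments"]}

```bash
mkdir -p pics; cat > h.py <<'E'
import numpy as np, cv2
from workcell import telemetry, imaging, robot
def w(cam,p):
    c=imaging.camera_info(cam); R=np.array(c["R"]);t=np.array(c["t"])
    return R.T@(np.array(p)-t)
def cloud(cam,d):
    c=imaging.camera_info(cam); f=d.shape[0]/2/np.tan(np.radians(c["vertical_fov"])/2)
    v,u=np.mgrid[:d.shape[0],:d.shape[1]]
    P=np.stack([(u-c["cx"])/f*d,(v-c["cy"])/f*d,d],-1)
    return (P-np.array(c["t"]))@np.array(c["R"])
E
python3 - <<'E'
from h import *
for cam in ["scene","top"]:
    im,d=imaging.grab_frame(cam); cv2.imwrite(f"pics/{cam}0.png",im); np.save(f"{cam}0.npy",d)
    print(imaging.camera_info(cam))
    for q in ["fork_crank","crank_boss","blade_top","vice","plain_crank"]:
        for r in imaging.landmark_of(cam,q)[:2]: print(cam,q,r["p"],w(cam,r["xyz"]).round(4))
o=telemetry.get_obs();print(o)
E
```

```text
{'vertical_fov': 56.942349133104095, 'cx': 279.42813662365074, 'cy': 205.7371542075047, 'R': array([[ 0.52918684, -0.84850318,  0.00190903],
       [-0.45723418, -0.28705752, -0.84174514],
       [ 0.71477143,  0.44456758, -0.53987172]]), 't': array([-0.36638684,  0.21853995,  0.60855453])}
scene fork_crank 0.59 [ 0.4601 -0.1907  0.0011]
scene crank_boss 0.7 [ 0.46   -0.1868  0.0661]
scene crank_boss 0.63 [ 0.4465 -0.3553 -0.0011]
scene blade_top 0.63 [0.5061 0.085  0.0421]
scene vice 0.56 [0.5059 0.0852 0.0006]
scene plain_crank 0.64 [ 0.4459 -0.3546 -0.0036]
{'vertical_fov': 43.827894782988025, 'cx': 288.26527902475027, 'cy': 203.36709027265871, 'R': array([[-0.00789054, -0.99968333,  0.02389501],
       [-0.99587857,  0.00569691, -0.09051753],
       [ 0.09035274, -0.02451077, -0.99560816]]), 't': array([-0.14500197,  0.49324468,  1.02441374])}
top fork_crank 0.86 [ 0.457  -0.1887 -0.0014]
top blade_top 0.63 [0.5016 0.0844 0.0436]
top vice 0.85 [ 0.5046  0.079  -0.0036]
top plain_crank 0.18 [ 0.4563 -0.1879 -0.0028]
{'time': 0.6, 'joint_positions': array([ 1.12708155,  0.46855991, -0.04857048,  1.53250125,  0.02406571,
        1.14100296, -0.0822964 ]), 'dq': array([-0.00081964, -0.00024139,  0.00018577, -0.00082477,  0.00027648,
       -0.00114481, -0.00034593]), 'tau': array([ 4.23627389e-04, -5.09870303e+01, -4.67878219e-02, -2.37898707e+01,
        1.07891770e-02,  1.05457199e-03, -6.94604736e-06]), 'position': array([ 0.27207947, -0.61775344,  0.23136126]), 'orientation': array([ 0.59224425, -0.38628642,  0.38637412, -0.59223694]), 'force': array([ 1.3765711 , -0.24097709,  0.47326431]), 'torque': array([-0.01413672,  0.01613171,  0.00920368]), 'grip_width': 0.08541910884675195}
```

View pics/scene0.png

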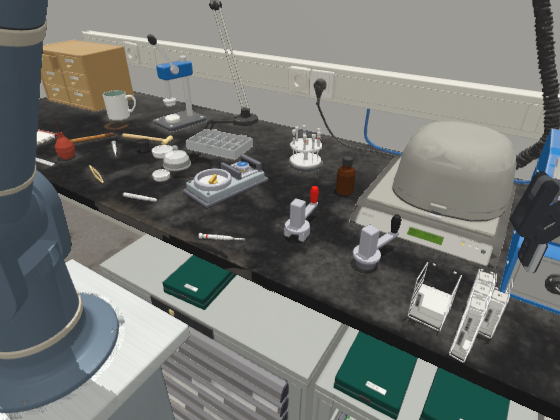

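View pics/top0.png

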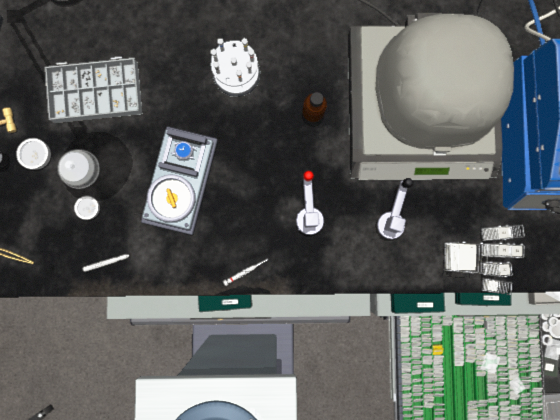

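```bash
python3 - <<'E'
from h import *
im=cv2.imread("pics/top0.png");d=np.load("top0.npy");P=cloud("top",d)
x,y,z=P[...,0],P[...,1],P[...,2]
m=(abs(x-.457)<.13)&(abs(y+.188)<.13)&(d>0)
def cen(k,n):
    q=P[k]; print(n,k.sum(),np.median(q,0).round(4),(q[:,:2].min(0)+q[:,:2].max(0))/2, np.ptp(q[:,:2],axis=0))
k=m&(z>.081)&(z<.092);cen(k,"boss")
n=cv2.connectedComponentsWithStats(k.astype(np.uint8))
print(n[2],n[3])
r=m&(im[...,2]>110)&(im[...,1]<70)&(z>.073);cen(r,"handle")
k=m&(z>.03)&(z<.042);cen(k,"arm")
k=k.astype(np.uint8);print(cv2.minAreaRect(P[k>0][:,:2].astype(np.float32)))
# blade
h=im[...,::-1].astype(int)
b=(np.hypot(x-.505,y-.083)<.037)&(z>.039)&(z<.049)
cen(b,"blade");print(cv2.minAreaRect(P[b][:,:2].astype(np.float32)))
ring=(np.hypot(x-.505,y-.083)<.055)&(z>.0425)&(z<.05)&(np.hypot(x-.505,y-.083)>.035)
cen(ring,"ring")
q=P[ring][:,:2];A=np.c_[2*q,np.ones(len(q))];s=np.linalg.lstsq(A,(q**2).sum(1),rcond=None)[0];print("fit",s[:2],np.sqrt(s[2]+s[0]**2+s[1]**2))
E
```

```text
boss 186 [ 0.4586 -0.1913  0.0849] [ 0.49322958 -0.19065918] [0.09580786 0.0248357 ]
[[     0      0    560    420 235014]
 [   310    175      1      1      1]
 [   306    176      2      2      3]
 [   311    177      1      1      1]
 [   305    212     14     14    181]] [[279.47452492 209.49363868]
 [310.         175.        ]
 [306.66666667 176.33333333]
 [311.         177.        ]
 [311.78453039 218.67955801]]
handle 54 [ 0.5416 -0.1863  0.0775] [ 0.54217942 -0.18551007] [0.01555931 0.01540561]
arm 478 [ 0.5179 -0.1931  0.0373] [ 0.50654072 -0.24256833] [0.14864716 0.15075744]
((0.5212445855140686, -0.22631239891052246), (0.08919063210487366, 0.19294670224189758), 45.42234420776367)
blade 89 [0.5044 0.0825 0.0434] [0.51309586 0.08275375] [0.05728869 0.01933772]
((0.5130189061164856, 0.08324670791625977), (0.0576370432972908, 0.017561495304107666), 3.0034263134002686)
ring 529 [0.5037 0.0796 0.0457] [0.50818263 0.08307335] [0.10205192 0.0922087 ]
fit [0.50367136 0.08242931] 0.042781917713387047
```

```bash
python3 - <<'E'
from h import *
im=cv2.imread("pics/top0.png");d=np.load("top0.npy");P=cloud("top",d)
c=cv2.resize(im[120:240,130:230],None,fx=4,fy=4,interpolation=cv2.INTER_CUBIC)
e=cv2.resize(im[160:240,270:350],None,fx=4,fy=4,interpolation=cv2.INTER_CUBIC)
e=cv2.copyMakeBorder(e,0,160,0,0,0);cv2.imwrite("pics/z0.png",np.hstack([c,e]))
x,y,z=P[...,0],P[...,1],P[...,2]
I=im.astype(int)
b=(np.hypot(x-.504,y-.0825)<.035)&(I[...,2]-I[...,0]>50)
q=P[b][:,:];print(b.sum(),q.mean(0),np.median(q[:,2]))
q=q[q[:,2]>.038];
u,s,v=np.linalg.svd(q[:,:2]-q[:,:2].mean(0));print("blade",len(q),q.mean(0),np.degrees(np.arctan2(v[0,1],v[0,0]))%180,cv2.minAreaRect(q[:,:2].astype(np.float32)))
# boss & arm
m=(np.hypot(x-.4586,y+.1913)<.03)&(z>.08)
q=P[m];print("boss",q.mean(0),(q.min(0)+q.max(0))/2,np.ptp(q,axis=0),cv2.minAreaRect(q[:,:2].astype(np.float32)))
m=(abs(x-.51)<.023)&(abs(y+.19)<.025)&(z>.034)&(z<.042)
q=P[m];u,s,v=np.linalg.svd(q[:,:2]-q[:,:2].mean(0));print("arm",len(q),q.mean(0),np.degrees(np.arctan2(v[0,1],v[0,0])),np.ptp(q,axis=0))
m=(np.hypot(x-.5416,y+.1863)<.02)&(z>.07);print("handle",P[m].mean(0),P[m].max(0),P[m].min(0))
# vice bed
m=(abs(x-.54)<.16)&(abs(y-.07)<.12)&(z>.024)&(z<.035);q=P[m][:,:2].astype(np.float32);print("bed",cv2.minAreaRect(q))
for cam in["scene"]:
    i2=cv2.imread("pics/scene0.png");cv2.imwrite("pics/z1.png",np.hstack([cv2.resize(i2[150:210,180:280],None,fx=4,fy=4,interpolation=cv2.INTER_CUBIC),cv2.resize(i2[180:240,265:335],None,fx=4,fy=4,interpolation=cv2.INTER_CUBIC)]))
E
```

```text
140 [0.50355229 0.08269245 0.03927498] 0.04188816564155286
blade 86 [0.50349516 0.08268187 0.04327579] 20.620176301043443 ((0.5036746263504028, 0.08189348876476288), (0.03900977596640587, 0.01078751403838396), 19.81853485107422)
boss [ 0.45739935 -0.19099367  0.08494154] [ 0.45702894 -0.19065918  0.08483786] [0.0262807  0.0248357  0.00965068] ((0.4573303163051605, -0.19098007678985596), (0.025446424260735512, 0.025506727397441864), 4.404182434082031)
arm 180 [ 0.50930382 -0.18788357  0.03791221] -176.29373462855892 [0.04440945 0.01763893 0.00784667]
handle [ 0.54117611 -0.18595699  0.07638416] [ 0.55032682 -0.17780727  0.0823075 ] [ 0.53294965 -0.19545935  0.07004152]
bed ((0.5735784769058228, 0.11451882123947144), (0.19461365044116974, 0.2246633619070053), 75.7705078125)
```

View pics/z0.png

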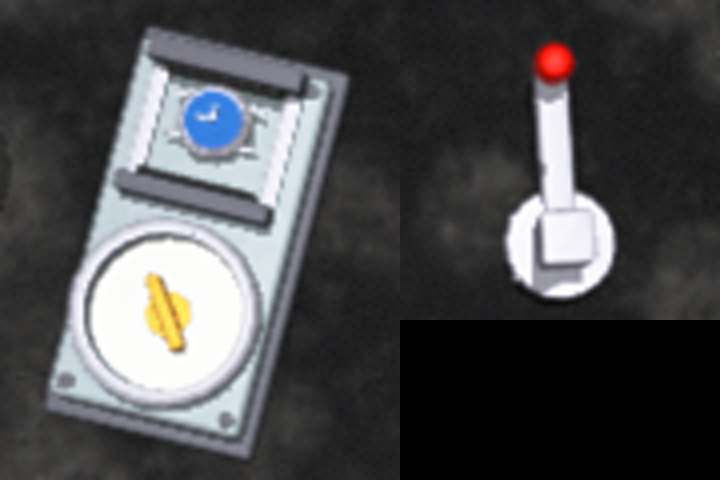

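View pics/z1.png

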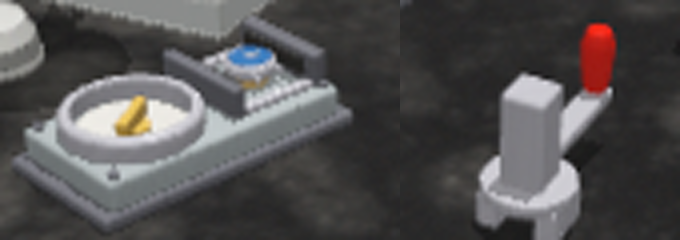

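```bash
python3 - <<'E'
from h import *
from scipy.spatial.transform import Rotation as Ro
o=telemetry.get_obs();print(Ro.from_quat(o["orientation"]).as_matrix().round(3))
P=cloud("scene",np.load("scene0.npy"));d=np.load("scene0.npy")
dv=P[...,:2]-[.4572,-.1909];a=np.radians(3.7);c,s=np.cos(a),np.sin(a)
X=dv@[c,s];Y=dv@[-s,c];Z=P[...,2]
for x0 in np.arange(.03,.08,.01):
    m=(X>x0)&(X<x0+.01)&(abs(Y)<.015)&(Z>.008);print(x0,m.sum(),Z[m].min(),Z[m].max(),Y[m].min(),Y[m].max())
for k in["scene","top"]:
    P=cloud(k,np.load(k+"0.npy"));dv=P[...,:2]-[.5037,.0826];a=np.radians(-14.5);c,s=np.cos(a),np.sin(a)
    X=dv@[c,s];Y=dv@[-s,c];Z=P[...,2]
    for x0 in np.arange(.045,.15,.005):
        m=(X>x0)&(X<x0+.005)&(abs(Y)<.052); print(k,x0.round(3),m.sum(),np.percentile(Z[m],[50,95]).round(4) if m.sum() else 0)
E
```

```text
[[ 0.403  0.     0.915]
 [-0.915 -0.     0.403]
 [ 0.    -1.     0.   ]]
0.03 14 0.02986320957493583 0.039623386166405095 -0.00783078950254796 -0.0014730619338051503
0.04 15 0.0293249584658319 0.03905576473718866 -0.006992505860434427 0.0029600720999201293
0.05 18 0.031446704712297754 0.03970550761100673 -0.007618305518640738 0.005509983190435669
0.060000000000000005 20 0.029934800779685928 0.03924884646254368 -0.007613021247461206 0.00567310057028453
0.07 62 0.030872669095855124 0.07856946419164601 -0.007838260318591318 0.006299218523470902
scene 0.045 27 [0.0251 0.0309]
scene 0.05 103 [0.0398 0.0516]
scene 0.055 94 [0.0405 0.0525]
scene 0.06 48 [0.0363 0.0522]
scene 0.065 33 [0.0292 0.0504]
scene 0.07 28 [0.0221 0.0354]
scene 0.075 26 [0.0228 0.0347]
scene 0.08 41 [0.0323 0.0455]
scene 0.085 60 [0.0317 0.0477]
scene 0.09 52 [0.0323 0.0481]
scene 0.095 47 [0.0317 0.0482]
scene 0.1 48 [0.0309 0.049 ]
scene 0.105 44 [0.0292 0.0482]
scene 0.11 33 [0.0284 0.0468]
scene 0.115 87 [0.0427 0.0505]
scene 0.12 104 [0.0458 0.0545]
scene 0.125 56 [0.0448 0.0558]
scene 0.13 32 [0.0343 0.0544]
scene 0.135 9 [0.0075 0.0113]
scene 0.14 4 [0.0067 0.0099]
scene 0.145 3 [0.0021 0.0069]
top 0.045 121 [0.0297 0.0329]
top 0.05 176 [0.0336 0.0533]
top 0.055 133 [0.051  0.0552]
top 0.06 116 [0.0504 0.0538]
top 0.065 93 [0.0321 0.0509]
top 0.07 129 [0.0303 0.0362]
top 0.075 135 [0.0301 0.0369]
top 0.08 140 [0.031  0.0474]
top 0.085 134 [0.0343 0.0493]
top 0.09 131 [0.0327 0.0491]
top 0.095 125 [0.0334 0.049 ]
top 0.1 129 [0.0324 0.0489]
top 0.105 121 [0.0333 0.0489]
top 0.11 117 [0.0306 0.0459]
top 0.115 192 [0.0442 0.0534]
top 0.12 140 [0.0532 0.0566]
top 0.125 121 [0.0531 0.057 ]
top 0.13 43 [0.0512 0.0556]
top 0.135 42 [0.0101 0.0134]
top 0.14 74 [0.0074 0.011 ]
top 0.145 122 [0.     0.0031]
```

Emit:
arm_command([
  [[2, 4.5, -0.5], -2],
  [[4, 9.5, -1], -4],
  [[6.5, 15, -1.5], -7],
  [[9, 20.5, -2], -10],
  [[11.5, 26, -3], -13],
  [[14, 31.5, -4], -16],
  [[16.5, 37, -5], -19],
  [[18.5, 42.7, -6], -20],
  [[18.5, 42.7, -7.5], -20],
  [[18.5, 42.7, -8], -20],
], gripper=-1)

```text
time: 1.85
position: [0.4565, -0.191, 0.1506]
orientation: [0.517, -0.484, 0.483, -0.516]
force: [-0.1, 0.6, -0.5]
grip_width: 0.0854
```

Emit:
arm_command([
  [[0, 0, -3], 0],
  [[0, 0, -6], 0],
  [[0, 0, -8.5], 0],
  [[0, 0, -10], 0],
  [[0, 0, -10.2], 0],
  [[0, 0, -10.2], 0],
])

```text
time: 2.6
position: [0.4575, -0.1914, 0.0499]
orientation: [-0.516, 0.483, -0.484, 0.516]
force: [-0.9, -0.7, 0.4]
grip_width: 0.0852
```

Emit:
arm_command([
  [[0, 0, 0], 0],
  [[0, 0, 0], 0],
  [[0, 0, 0], 0],
  [[0, 0, 0], 0],
  [[0, 0, 0], 0],
  [[0, 0, 0], 0],
  [[0, 0, 0], 0],
  [[0, 0, 0], 0],
], gripper=1)

```text
time: 3.6
position: [0.4572, -0.1907, 0.0496]
orientation: [-0.516, 0.483, -0.483, 0.516]
force: [-1.6, 0.2, 4.9]
grip_width: 0.0252
```

Emit:
arm_command([
  [[0, 0, 1], 0],
  [[0, 0, 4], 0],
  [[0, 0, 8], 2],
  [[0.8, 4.5, 10], 4],
  [[1.7, 10, 10], 7],
  [[2.6, 15, 10], 10],
  [[3.5, 20, 10], 13],
  [[4.3, 25, 10], 16],
  [[4.6, 27.3, 10], 16],
  [[4.6, 27.3, 10], 16],
])

```text
time: 4.85
position: [0.5028, 0.0844, 0.1494]
orientation: [-0.579, 0.406, -0.405, 0.579]
force: [0.2, -0.8, -1.1]
grip_width: 0.0252
```

```bash
python3 - <<'E'
from h import *
print(telemetry.get_obs()["position"],telemetry.get_obs()["force"],telemetry.get_obs()["grip_width"])
for cam in ["scene","top"]:
    im,d=imaging.grab_frame(cam); cv2.imwrite(f"pics/{cam}1.png",im); np.save(f"{cam}1.npy",d)
    for q in ["fork_crank","crank_boss","blade_top","vice"]:
        for r in imaging.landmark_of(cam,q)[:1]: print(cam,q,r["p"],w(cam,r["xyz"]).round(4))
    if cam=="scene": cv2.imwrite("pics/z2.png",cv2.resize(im[100:240,140:320],None,fx=4,fy=4,interpolation=cv2.INTER_CUBIC))
    else: cv2.imwrite("pics/z3.png",cv2.resize(im[100:250,110:260],None,fx=4,fy=4,interpolation=cv2.INTER_CUBIC))
E
```

```text
[0.50279008 0.08439093 0.14937075] [ 0.23864884 -0.81134492 -1.06568465] 0.025244528439271753
scene fork_crank 0.67 [0.5052 0.0866 0.1009]
scene crank_boss 0.86 [0.5064 0.0886 0.1652]
scene blade_top 0.68 [0.5028 0.0848 0.0413]
scene vice 0.86 [0.5067 0.0846 0.0015]
top fork_crank 0.73 [0.5045 0.0827 0.0963]
top crank_boss 0.71 [0.5062 0.0795 0.1686]
top blade_top 0.93 [0.5007 0.0878 0.0433]
top vice 0.82 [ 0.5044  0.0806 -0.0009]
```

View pics/z2.png

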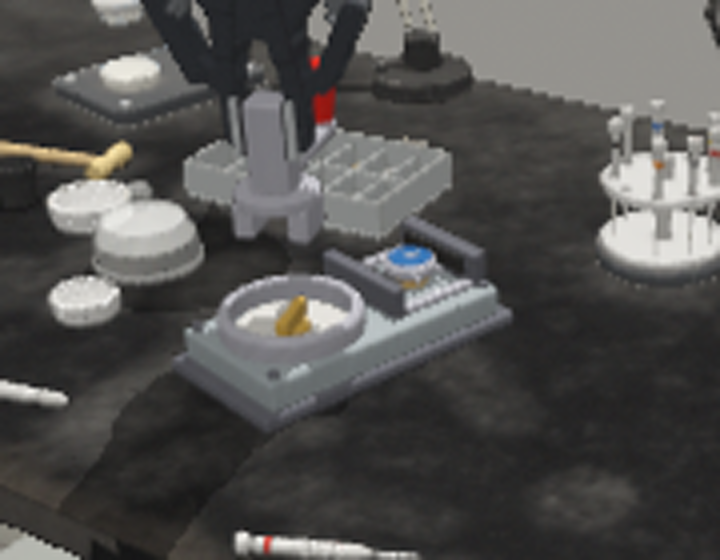

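View pics/z3.png

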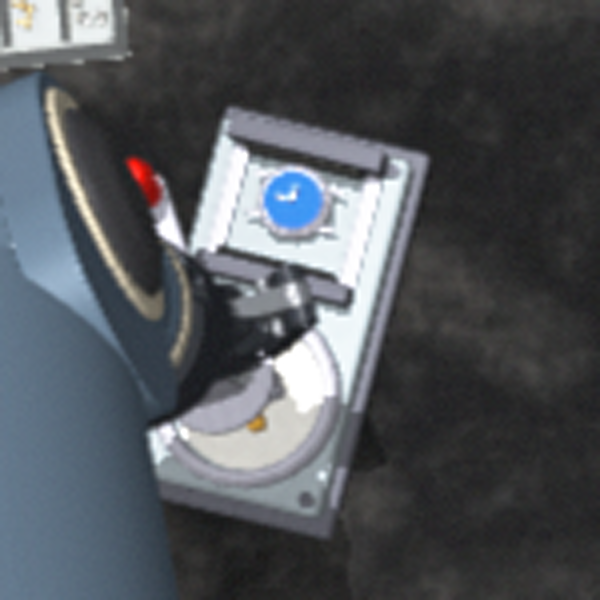

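Emit:
arm_command([
  [[0, 0, -2], 0],
  [[0, 0, -4], 0],
  [[0, 0, -5], 0],
  [[0, 0, -5.5], 0],
  [[0, 0, -6], 0],
  [[0, 0, -6.4], 0],
  [[0, 0, -6.7], 0],
  [[0, 0, -6.7], 0],
])

```text
time: 6.35
position: [0.503, 0.0822, 0.0823]
orientation: [0.578, -0.407, 0.407, -0.578]
force: [-0.7, -0.4, -2.3]
grip_width: 0.0252
```

Emit:
arm_command([
  [[0, 0, -0.2], 0],
  [[0, 0, -0.3], 0],
  [[0, 0, -0.35], 0],
  [[0, 0, -0.35], 0],
])

```text
time: 6.85
position: [0.5032, 0.0823, 0.0797]
orientation: [0.578, -0.407, 0.407, -0.578]
force: [-2.7, -0.0, 6.2]
grip_width: 0.0249
```

Emit:
arm_command([
  [[0, 0, 0], -6],
  [[0, 0, 0], -13],
  [[0, 0, 0], -20],
  [[0, 0, 0], -26],
  [[0, 0, 0], -32],
  [[0, 0, 0], -38],
  [[0, 0, 0], -44],
  [[0, 0, 0], -50],
  [[0, 0, 0], -50],
])

```text
time: 7.98
position: [0.5047, 0.0842, 0.0798]
orientation: [-0.351, 0.613, -0.613, 0.355]
force: [2.1, 4.3, 2.4]
grip_width: 0.025
```

```bash
python3 - <<'E'
from h import *
o=telemetry.get_obs();print(o["position"],o["force"],o["torque"],o["joint_positions"].round(2))
for cam in ["scene","top"]:
    im,d=imaging.grab_frame(cam); cv2.imwrite(f"pics/{cam}2.png",im); np.save(f"{cam}2.npy",d)
    if cam=="scene": a=cv2.resize(im[120:220,160:290],None,fx=4,fy=4,interpolation=cv2.INTER_CUBIC)
    else: b=cv2.resize(im[120:220,150:220],None,fx=4,fy=4,interpolation=cv2.INTER_CUBIC)
cv2.imwrite("pics/z4.png",np.hstack([a,b]))
E
```

```text
[0.50467197 0.08421351 0.07978718] [2.07890031 4.2596802  2.40275843] [ 1.1125105  -0.38227244 -0.01676249] [-0.14  0.4  -0.13  2.06  0.08  0.68 -2.42]
```

View pics/z4.png

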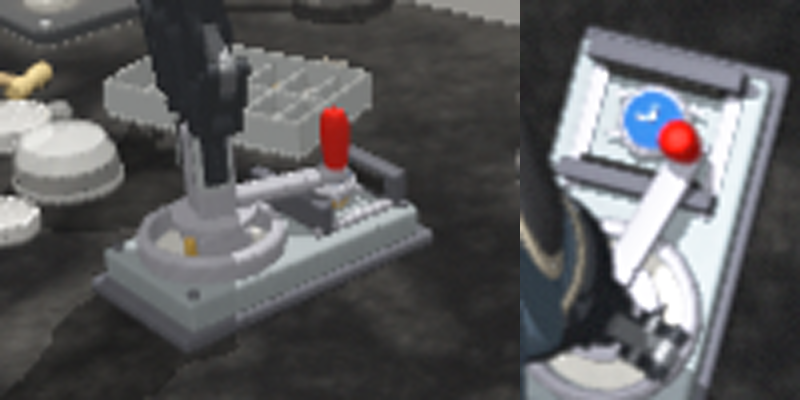

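Emit:
arm_command([
  [[0, 0, 0], 0],
  [[0, 0, 0], 0],
  [[0, 0, 0], 0],
  [[0, 0, 0], 0],
  [[0, 0, 0], 0],
  [[0, 0, 0.3], 0],
], gripper=-1)

```text
time: 8.82
position: [0.5028, 0.0821, 0.0817]
orientation: [-0.353, 0.613, -0.613, 0.352]
force: [-0.5, 0.2, -0.6]
grip_width: 0.0854
```

Emit:
arm_command([
  [[0, 0, 2.5], 0],
  [[0, 0, 5], 0],
  [[0, 0, 6], 10],
  [[0, 0, 6], 20],
  [[0, 0, 6], 30],
  [[0, 0, 6], 40],
  [[0, 0, 6], 50],
  [[0, 0, 6], 60],
  [[0, 0, 6], 70],
  [[0, 0, 6], 80],
])

```text
time: 10.07
position: [0.5031, 0.0822, 0.1421]
orientation: [0.665, -0.241, 0.241, -0.665]
force: [-0.1, 0.3, 0.4]
grip_width: 0.0852
```

Emit:
arm_command([
  [[0, 0, 0], 10],
  [[0, 0, 0], 10],
])

```text
time: 10.32
position: [0.5031, 0.0821, 0.142]
orientation: [-0.682, 0.185, -0.185, 0.683]
force: [-0.7, 0.5, -0.6]
grip_width: 0.0855
```

```bash
python3 - <<'E'
from h import *
from scipy.spatial.transform import Rotation as Ro
o=telemetry.get_obs();print(o["time"],o["position"],o["force"],o["joint_positions"].round(2));R=Ro.from_quat(o["orientation"]).as_matrix();print("tool x angle",np.degrees(np.arctan2(R[1,0],R[0,0])))
for cam in ["scene","top"]:
    im,d=imaging.grab_frame(cam); cv2.imwrite(f"pics/{cam}3.png",im); np.save(f"{cam}3.npy",d)
    for q in ["fork_crank","crank_boss"]:
        for r in imaging.landmark_of(cam,q)[:1]: print(cam,q,r["p"],w(cam,r["xyz"]).round(4))
    P=cloud(cam,d);x,y,z=P[...,0],P[...,1],P[...,2]
    I=im.astype(int);m=(np.hypot(x-.504,y-.083)<.12)&(I[...,2]>110)&(I[...,1]<80)&(I[...,0]<80)&(z>.08)
    q=P[m];print("handle",(q.min(0)+q.max(0))/2,m.sum(),q[:,2].max())
    m=(np.hypot(x-.504,y-.083)<.03)&(z>.106)&(z<.12);q=P[m];print("boss",m.sum(),(q.min(0)+q.max(0))/2 if m.sum() else 0)
    if cam=="scene": a=cv2.resize(im[120:220,160:290],None,fx=4,fy=4,interpolation=cv2.INTER_CUBIC)
    else: b=cv2.resize(im[120:220,150:220],None,fx=4,fy=4,interpolation=cv2.INTER_CUBIC)
cv2.imwrite("pics/z5.png",np.hstack([a,b]))
E
```

```text
10.325 [0.50309591 0.08213159 0.14195286] [-0.71929296  0.53264332 -0.55335528] [ 0.13  0.34 -0.46  1.99  0.2   0.85 -0.97]
tool x angle -30.359832098851264
scene fork_crank 0.56 [0.5078 0.0849 0.0301]
scene crank_boss 0.82 [0.5092 0.0862 0.0962]
handle [0.57804192 0.03847103 0.0946901 ] 77 0.10923058619629573
boss 82 [0.50583297 0.08120351 0.11157122]
top fork_crank 0.76 [0.5034 0.0856 0.0271]
top crank_boss 0.57 [0.5079 0.0863 0.0992]
handle [0.57756474 0.03795779 0.09842518] 76 0.11164130973001622
boss 103 [0.50212117 0.07463358 0.11250012]
```

View pics/z5.png

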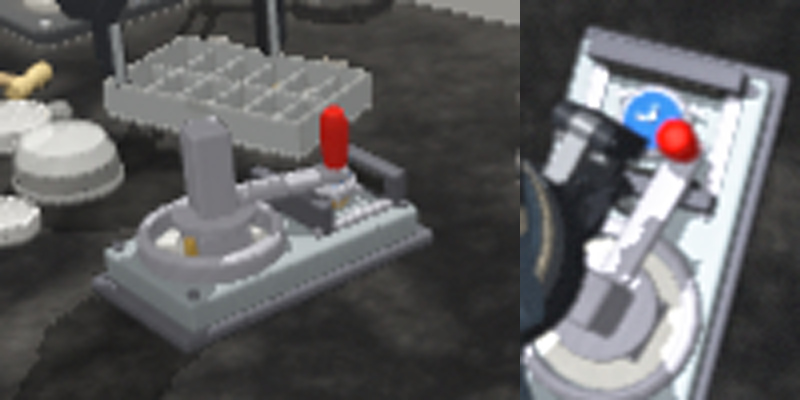

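Emit:
arm_command([
  [[0.1, 0, -2], 0],
  [[0.1, 0, -4], 0],
  [[0.1, 0, -5.5], 0],
  [[0.1, 0, -6.1], 0],
  [[0.1, 0, -6.1], 0],
])

```text
time: 11.25
position: [0.5041, 0.0824, 0.0807]
orientation: [0.683, -0.184, 0.184, -0.683]
force: [0.2, 0.4, 0.6]
grip_width: 0.0853
```

Emit:
arm_command([
  [[0, 0, 0], 0],
  [[0, 0, 0], 0],
  [[0, 0, 0], 0],
  [[0, 0, 0], 0],
  [[0, 0, 0], 0],
  [[0, 0, 0], 0],
  [[0, 0, 0], 0],
], gripper=1)

```text
time: 12.12
position: [0.5044, 0.0823, 0.0812]
orientation: [-0.683, 0.184, -0.185, 0.683]
force: [-0.3, -0.9, 5.8]
grip_width: 0.0254
```

Emit:
arm_command([
  [[0, 0, 0], -5],
  [[0, 0, 0], -10],
  [[0, 0, 0], -14],
  [[0, 0, 0], -14],
])

```text
time: 12.62
position: [0.5045, 0.0832, 0.0812]
orientation: [-0.655, 0.266, -0.266, 0.656]
force: [-0.2, 2.3, 5.7]
grip_width: 0.0257
```

```bash
python3 - <<'E'
from h import *
from scipy.spatial.transform import Rotation as Ro
o=telemetry.get_obs();print(o["time"],o["position"],o["force"],o["torque"]);R=Ro.from_quat(o["orientation"]).as_matrix();print("tool x angle",np.degrees(np.arctan2(R[1,0],R[0,0])))
for cam in ["scene","top"]:
    im,d=imaging.grab_frame(cam); cv2.imwrite(f"pics/{cam}4.png",im); np.save(f"{cam}4.npy",d)
    if cam=="scene": a=cv2.resize(im[120:220,160:290],None,fx=4,fy=4,interpolation=cv2.INTER_CUBIC)
    else: b=cv2.resize(im[120:220,150:220],None,fx=4,fy=4,interpolation=cv2.INTER_CUBIC)
cv2.imwrite("pics/z6.png",np.hstack([a,b]))
E
```

```text
12.625 [0.50449892 0.08320542 0.081226  ] [-0.24233229  2.31103916  5.73911306] [0.61991983 0.15445593 0.00967845]
tool x angle -44.161926140499695
```

View pics/z6.png

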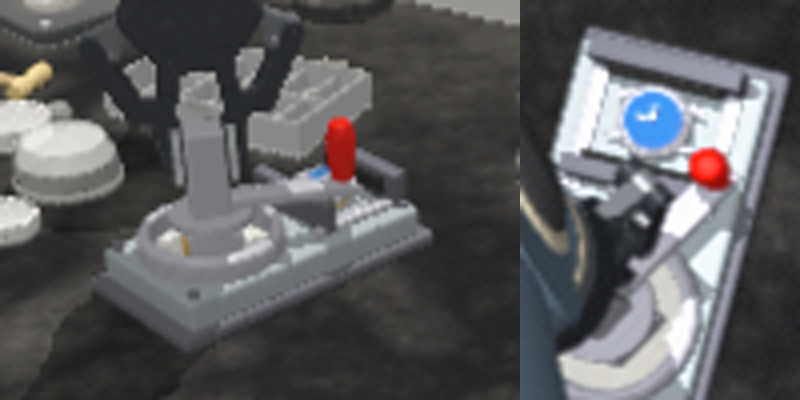

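```bash
cat > jaw.py <<'E'
from h import *
import sys
def rect(cam,f,z=.053):
    im=cv2.imread(f);c=imaging.camera_info(cam);fo=210/np.tan(np.radians(c["vertical_fov"])/2)
    X,Y=np.meshgrid(np.arange(.03,.15,.0004),np.arange(.06,-.06,-.0004),indexing="ij")
    a=np.radians(-14.5);C,S=np.cos(a),np.sin(a)
    W=np.stack([.5037+X*C-Y*S,.0826+X*S+Y*C,np.full_like(X,z)],-1)
    p=W@np.array(c["R"]).T+np.array(c["t"])
    u=p[...,0]/p[...,2]*fo+c["cx"];v=p[...,1]/p[...,2]*fo+c["cy"]
    return cv2.remap(im,u.astype(np.float32),v.astype(np.float32),cv2.INTER_CUBIC)
out=[]
for k in sys.argv[2:]:
    r=rect(sys.argv[1],f"pics/{sys.argv[1]}{k}.png");g=r.mean(2)
    # columns: Y=.06-.0004*j ; average strip Y .030...042
    for lo,hi in[(.03,.042),(-.042,-.03),(-.01,.01)]:
        s=g[:,int((.06-hi)/.0004):int((.06-lo)/.0004)].mean(1)
        print(k,lo,hi,[int(t) for t in s[::5]])
    out.append(r)
cv2.imwrite("pics/rect_%s_%s.png"%(sys.argv[1],"".join(sys.argv[2:])),np.hstack(out)[::-1])
E
python3 jaw.py top 0 4
```

```text
0 0.03 0.042 [197, 199, 203, 205, 203, 204, 205, 208, 205, 188, 164, 126, 131, 141, 141, 140, 173, 210, 214, 213, 214, 217, 212, 211, 214, 216, 213, 210, 214, 216, 214, 215, 215, 212, 211, 215, 218, 215, 212, 215, 219, 216, 198, 163, 114, 98, 128, 134, 136, 123, 117, 112, 68, 37, 33, 33, 34, 34, 36, 38]
0 -0.042 -0.03 [200, 199, 203, 214, 224, 225, 224, 226, 220, 159, 118, 81, 99, 115, 114, 120, 166, 211, 222, 224, 231, 229, 223, 222, 231, 229, 222, 226, 231, 229, 222, 225, 230, 228, 222, 226, 233, 226, 223, 222, 217, 211, 173, 124, 69, 70, 101, 109, 113, 115, 123, 123, 81, 40, 32, 33, 34, 36, 39, 40]
0 -0.01 0.01 [252, 242, 195, 139, 205, 239, 220, 189, 208, 162, 103, 69, 113, 132, 132, 128, 78, 53, 138, 214, 219, 219, 199, 152, 137, 156, 160, 152, 142, 137, 135, 135, 138, 163, 164, 147, 142, 142, 143, 158, 189, 166, 80, 41, 45, 75, 124, 131, 132, 130, 120, 111, 74, 41, 35, 35, 35, 35, 34, 33]
4 0.03 0.042 [127, 115, 91, 68, 52, 46, 46, 45, 45, 49, 53, 64, 92, 133, 119, 98, 101, 142, 166, 168, 186, 234, 235, 236, 238, 240, 237, 235, 237, 240, 238, 238, 239, 236, 236, 237, 240, 239, 236, 238, 241, 240, 228, 193, 137, 117, 152, 159, 160, 146, 140, 133, 82, 47, 41, 42, 42, 43, 45, 47]
4 -0.042 -0.03 [175, 190, 190, 187, 183, 174, 163, 156, 156, 161, 171, 183, 188, 203, 208, 213, 207, 191, 179, 173, 121, 72, 71, 87, 100, 110, 114, 116, 116, 140, 210, 245, 247, 245, 241, 245, 248, 244, 243, 241, 236, 227, 200, 150, 83, 84, 122, 129, 135, 138, 147, 147, 98, 50, 41, 41, 43, 45, 48, 49]
4 -0.01 0.01 [42, 40, 40, 42, 44, 45, 47, 63, 103, 132, 115, 103, 107, 117, 124, 123, 138, 148, 144, 125, 105, 77, 90, 141, 165, 187, 189, 175, 163, 156, 155, 154, 159, 186, 185, 167, 162, 162, 163, 180, 217, 195, 97, 51, 55, 90, 147, 157, 157, 154, 143, 132, 88, 51, 44, 43, 44, 44, 42, 41]
```

View pics/rect_top_04.png

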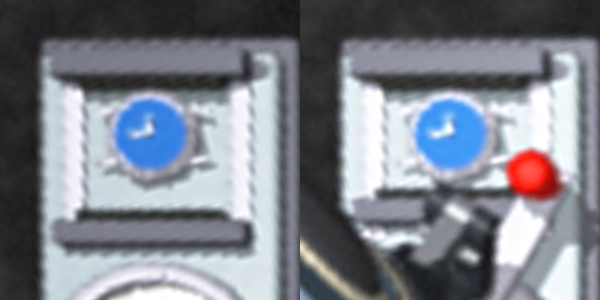

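Emit:
arm_command([
  [[0, 0, 0], -4],
  [[0, 0, 0], -8],
  [[0, 0, 0], -12],
  [[0, 0, 0], -12],
])

```text
time: 13.22
position: [0.5047, 0.0829, 0.0812]
orientation: [-0.623, 0.332, -0.333, 0.624]
force: [1.4, 1.6, 4.8]
grip_width: 0.0256
```

```bash
cat > st.py <<'E'
from h import *
import sys
from scipy.spatial.transform import Rotation as Ro
o=telemetry.get_obs();print(o["time"],o["position"],o["force"],o["torque"],o["tau"][6],o["joint_positions"][6]);R=Ro.from_quat(o["orientation"]).as_matrix();print("tool x angle",np.degrees(np.arctan2(R[1,0],R[0,0])))
for cam in ["top","scene"]:
    im,d=imaging.grab_frame(cam); cv2.imwrite(f"pics/{cam}{sys.argv[1]}.png",im); np.save(f"{cam}{sys.argv[1]}.npy",d)
E
python3 st.py 5; python3 jaw.py top 0 4 5 | grep "0.03 0.042"|cut -c1-150
```

```text
13.225 [0.50472513 0.08285974 0.08121644] [1.40494886 1.57448511 4.82147874] [ 0.55800957 -0.03285048  0.01370549] -0.06374549120664597 -1.4091521634533772
tool x angle -56.135149870450014
0 0.03 0.042 [197, 199, 203, 205, 203, 204, 205, 208, 205, 188, 164, 126, 131, 141, 141, 140, 173, 210, 214, 213, 214, 217, 212, 211, 214, 216, 213, 2
4 0.03 0.042 [127, 115, 91, 68, 52, 46, 46, 45, 45, 49, 53, 64, 92, 133, 119, 98, 101, 142, 166, 168, 186, 234, 235, 236, 238, 240, 237, 235, 237, 240
5 0.03 0.042 [114, 95, 72, 54, 48, 45, 45, 44, 45, 47, 49, 48, 82, 136, 143, 144, 126, 127, 161, 169, 166, 177, 213, 235, 237, 239, 236, 234, 237, 240
```

View pics/rect_top_045.png

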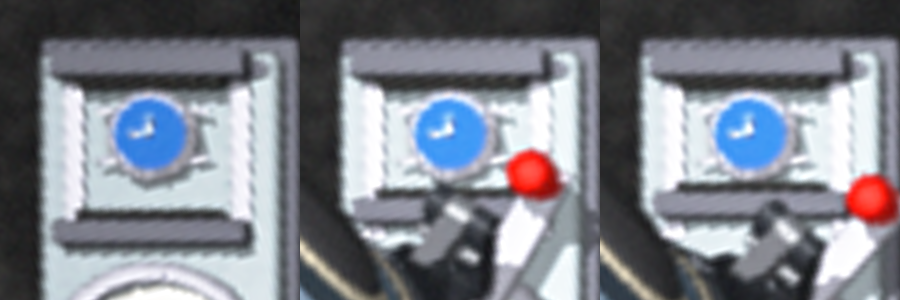

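Emit:
arm_command([
  [[0, 0, 0], -2],
  [[0, 0, 0], -4],
  [[0, 0, 0], -4],
])

```text
time: 13.7
position: [0.5047, 0.0827, 0.0812]
orientation: [-0.612, 0.354, -0.355, 0.612]
force: [0.2, 1.6, 5.2]
grip_width: 0.0254
```

```bash
python3 st.py 6; python3 jaw.py top 0 5 6 | grep "0.03 0.042"|cut -c1-150
```

```text
13.7 [0.5047437  0.08268581 0.08120078] [0.24095188 1.62493234 5.20378842] [ 0.48108204 -0.02200566  0.03192703] -0.05054390290752053 -1.468552786382019
tool x angle -60.11832718338001
0 0.03 0.042 [197, 199, 203, 205, 203, 204, 205, 208, 205, 188, 164, 126, 131, 141, 141, 140, 173, 210, 214, 213, 214, 217, 212, 211, 214, 216, 213, 2
5 0.03 0.042 [114, 95, 72, 54, 48, 45, 45, 44, 45, 47, 49, 48, 82, 136, 143, 144, 126, 127, 161, 169, 166, 177, 213, 235, 237, 239, 236, 234, 237, 240
6 0.03 0.042 [107, 86, 67, 53, 47, 45, 45, 43, 44, 50, 51, 51, 82, 135, 145, 150, 140, 130, 159, 167, 161, 172, 204, 234, 237, 239, 236, 234, 237, 239
```

Emit:
arm_command([
  [[0, 0, 0], -2],
  [[0, 0, 0], -4],
  [[0, 0, 0], -4],
])

```text
time: 14.18
position: [0.5047, 0.0826, 0.0812]
orientation: [-0.599, 0.375, -0.376, 0.6]
force: [1.1, 1.4, 5.4]
grip_width: 0.0251
```

```bash
python3 st.py 7; python3 jaw.py top 0 6 7 | grep "0.03 0.042"|cut -c1-150
```

```text
14.175 [0.50471654 0.08259611 0.08118369] [1.14068244 1.38582067 5.39071127] [ 0.40221652 -0.03408343 -0.00403517] -0.04908354487270117 -1.5283325054976225
tool x angle -64.12170722977423
0 0.03 0.042 [197, 199, 203, 205, 203, 204, 205, 208, 205, 188, 164, 126, 131, 141, 141, 140, 173, 210, 214, 213, 214, 217, 212, 211, 214, 216, 213, 2
6 0.03 0.042 [107, 86, 67, 53, 47, 45, 45, 43, 44, 50, 51, 51, 82, 135, 145, 150, 140, 130, 159, 167, 161, 172, 204, 234, 237, 239, 236, 234, 237, 239
7 0.03 0.042 [100, 79, 61, 52, 46, 45, 44, 44, 44, 47, 50, 51, 82, 135, 145, 149, 155, 143, 151, 165, 162, 161, 179, 229, 237, 239, 236, 234, 236, 238
```

View pics/rect_top_067.png

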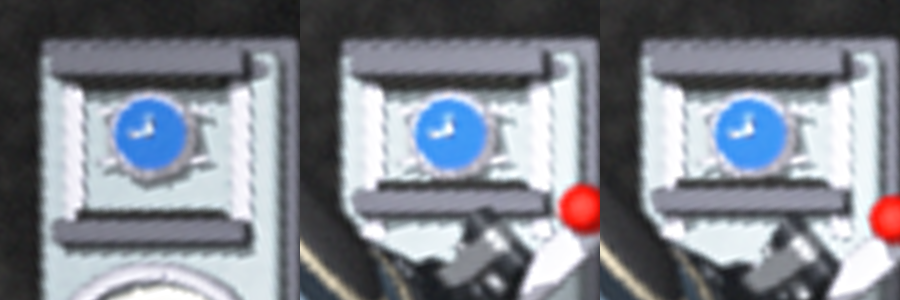

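```bash
python3 - <<'E'
from h import *
a=cv2.imread("pics/top7.png")[120:190,150:220];b=cv2.imread("pics/scene7.png")[140:210,210:280];c=cv2.imread("pics/scene0.png")[140:210,210:280]
cv2.imwrite("pics/z7.png",cv2.resize(np.hstack([a,b,c]),None,fx=3.8,fy=5,interpolation=cv2.INTER_CUBIC))
for k in["0","7"]:
  d=np.load(f"top{k}.npy");P=cloud("top",d);dv=P[...,:2]-[.5037,.0826];a=np.radians(-14.5);C,S=np.cos(a),np.sin(a)
  X=dv@[C,S];Y=dv@[-S,C];Z=P[...,2]
  for x0 in np.arange(.05,.135,.003):
    m=(X>x0)&(X<x0+.003)&(abs(Y)<.012);n=(X>x0)&(X<x0+.003)&(Y<.042)&(Y>.02);print(k,x0.round(3),np.percentile(Z[m],[20,50,80]).round(3),np.percentile(Z[n],[20,50,80]).round(3))
E
```

```text
0 0.05 [0.029 0.033 0.046] [0.03  0.033 0.043]
0 0.053 [0.05  0.052 0.054] [0.05  0.052 0.053]
0 0.056 [0.05  0.051 0.053] [0.05  0.052 0.053]
0 0.059 [0.051 0.052 0.054] [0.051 0.052 0.053]
0 0.062 [0.049 0.051 0.052] [0.046 0.048 0.051]
0 0.065 [0.047 0.05  0.052] [0.034 0.048 0.05 ]
0 0.068 [0.029 0.03  0.031] [0.029 0.031 0.033]
0 0.071 [0.028 0.03  0.032] [0.029 0.031 0.033]
0 0.074 [0.029 0.031 0.032] [0.03  0.031 0.035]
0 0.077 [0.028 0.03  0.039] [0.029 0.031 0.035]
0 0.08 [0.03  0.045 0.046] [0.029 0.031 0.034]
0 0.083 [0.042 0.046 0.048] [0.03  0.033 0.035]
0 0.086 [0.046 0.047 0.049] [0.03  0.034 0.038]
0 0.089 [0.046 0.048 0.049] [0.03  0.031 0.035]
0 0.092 [0.046 0.048 0.049] [0.029 0.032 0.035]
0 0.095 [0.046 0.048 0.049] [0.029 0.032 0.033]
0 0.098 [0.046 0.048 0.049] [0.031 0.032 0.035]
0 0.101 [0.046 0.046 0.048] [0.029 0.031 0.034]
0 0.104 [0.046 0.048 0.048] [0.029 0.032 0.036]
0 0.107 [0.046 0.048 0.05 ] [0.03  0.033 0.035]
0 0.11 [0.045 0.046 0.047] [0.028 0.03  0.036]
0 0.113 [0.038 0.044 0.048] [0.03  0.034 0.043]
0 0.116 [0.046 0.05  0.051] [0.032 0.047 0.05 ]
[... 227 characters left out ...]
 0.049 0.05 ]Traceback (most recent call last):
  File "<stdin>", line 8, in <module>
    return _quantile_unchecked(
        a, q, axis, out, overwrite_input, method, keepdims, weights)
    return _ureduce(a,
                    func=_quantile_ureduce_func,
    ...<5 lines>...
                    overwrite_input=overwrite_input,
                    method=method)
    r = func(a, **kwargs)
    result = _quantile(arr,
                       quantiles=q,
    ...<2 lines>...
                       out=out,
                       weights=wgt)
    slices_having_nans = np.isnan(arr[-1, ...])
                                  ~~~^^^^^^^^^
IndexError: index -1 is out of bounds for axis 0 with size 0
```

View pics/z7.png

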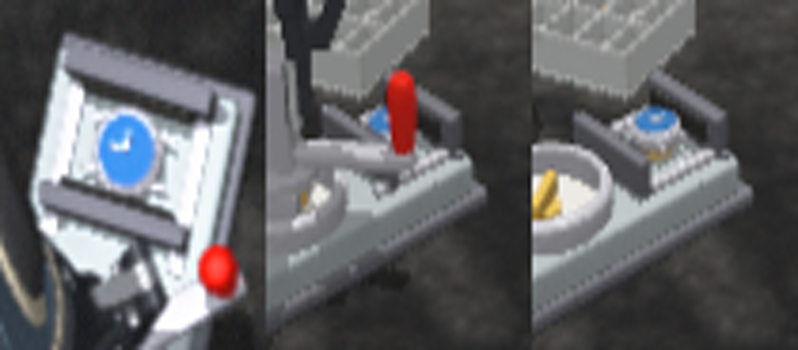

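Emit:
arm_command([
  [[0, 0, 0], -2],
  [[0, 0, 0], -4],
  [[0, 0, 0], -4],
])

```text
time: 14.65
position: [0.5047, 0.0826, 0.0812]
orientation: [-0.585, 0.396, -0.396, 0.586]
force: [-0.0, 1.5, 5.2]
grip_width: 0.0254
```

```bash
python3 st.py 8; cat > sh.py <<'E'
import sys
sys.argv=["x","top"]
exec(open("jaw.py").read().split("out=[]")[0])
def prof(k):
    g=rect("top",f"pics/top{k}.png").mean(2);return g[:,int(.018/.0004):int(.036/.0004)].mean(1)
import numpy as np
p0=prof(0)
t=p0[int(.018/.0004):int(.036/.0004)+12]  # X .048..  
for k in [4,5,6,7,8]:
    p=prof(k); 
    # falling->rising edge at pad front: half level crossing
    def edge(p):
        hi=np.median(p[150:190]);i=150
        out=[]
        for f in(.75,.85,.9):
            j=150
            while p[j]>f*hi:j-=1
            out.append(.03+.0004*(j+(f*hi-p[j])/(p[j+1]-p[j])))
        return np.array(out)*1e3
    print(k,(edge(p)-edge(p0)).round(2))
E
python3 sh.py
```

```text
14.65 [0.5046657  0.08255761 0.08121545] [-0.00655156  1.46244381  5.21559804] [0.47282272 0.03742677 0.02430067] -0.04781662719324231 -1.5880470389821355
tool x angle -68.11921326884317
4 [7.98 8.29 8.29]
5 [11.24 10.64 10.61]
6 [11.42 11.22 11.2 ]
7 [12.35 12.03 12.01]
8 [13.1  12.78 12.8 ]
```

```bash
python3 jaw.py top 0 8 >/dev/null; python3 - <<'E'
import cv2
a=cv2.imread("pics/rect_top_08.png");cv2.imwrite("pics/z8.png",cv2.resize(a[80:260,:],None,fx=1.33,fy=2.6,interpolation=cv2.INTER_CUBIC))
E
```

View pics/z8.png

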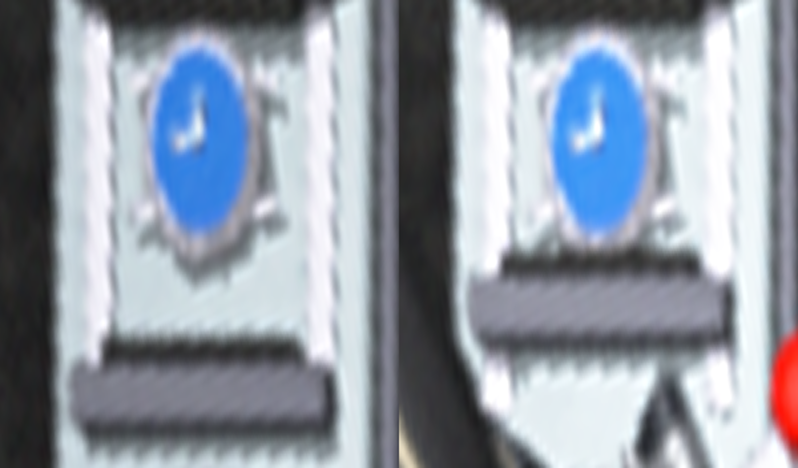

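Emit:
arm_command([
  [[0, 0, 0], -2],
  [[0, 0, 0], -4],
  [[0, 0, 0], -4],
  [[0, 0, 0], -4],
])

```text
time: 15.25
position: [0.5045, 0.0825, 0.0812]
orientation: [-0.571, 0.416, -0.416, 0.572]
force: [0.3, 1.2, 5.3]
grip_width: 0.0253
```

```bash
python3 st.py 9; sed -i 's/7,8\]/7,8,9]/' sh.py; python3 sh.py;python3 jaw.py top 8 9 >/dev/null; python3 - <<'E'
import cv2
a=cv2.imread("pics/rect_top_89.png");cv2.imwrite("pics/z9.png",cv2.resize(a[80:260,:],None,fx=1.33,fy=2.6,interpolation=cv2.INTER_CUBIC))
E
```

```text
15.25 [0.50453155 0.08254212 0.08118852] [0.25588901 1.19683332 5.25295756] [0.46672086 0.08252527 0.05129415] -0.01375428750179708 -1.6477814152518246
tool x angle -72.11919064176341
4 [7.98 8.29 8.29]
5 [11.24 10.64 10.61]
6 [11.42 11.22 11.2 ]
7 [12.35 12.03 12.01]
8 [13.1  12.78 12.8 ]
9 [13.63 13.84 13.85]
```

View pics/z9.png

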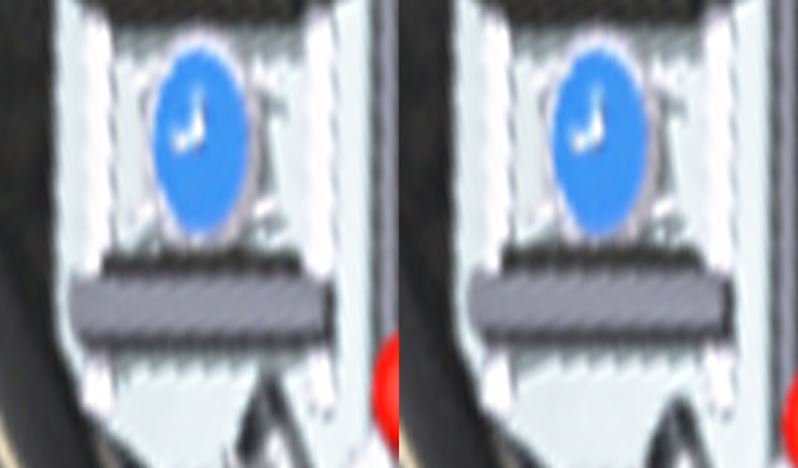

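Emit:
arm_command([
  [[0, 0, 0], 0],
  [[0, 0, 0], 0],
  [[0, 0, 0], 0],
  [[0, 0, 0], 0],
  [[0, 0, 0], 0],
  [[0, 0, 0.5], 0],
  [[0, 0, 2], 0],
  [[0, 0, 5], 0],
  [[0, 0, 8], 0],
  [[0, 0, 10], 0],
], gripper=-1)

```text
time: 16.6
position: [0.5048, 0.0825, 0.1835]
orientation: [-0.57, 0.416, -0.418, 0.572]
force: [0.2, 0.8, -0.1]
grip_width: 0.0857
```

Emit:
arm_command([
  [[0, -4, 2], 0],
  [[0, -9, 4], 0],
  [[0, -14, 5], 0],
  [[0, -18, 5], 0],
  [[0, -20, 5], 0],
  [[0, -20, 5], 0],
])

```text
time: 17.35
position: [0.504, -0.1193, 0.2318]
orientation: [-0.57, 0.417, -0.418, 0.571]
force: [-0.6, 0.0, 0.3]
grip_width: 0.0857
```

```bash
python3 st.py 10; sed -i 's/8,9\]/8,9,10]/' sh.py; python3 sh.py|tail -1; python3 - <<'E'
from h import *
for cam in ["scene","top"]:
    for q in ["fork_crank","plain_crank"]:
        for r in imaging.landmark_of(cam,q)[:1]: print(cam,q,r["p"],w(cam,r["xyz"]).round(4))
a=cv2.imread("pics/top10.png")[110:250,130:250];b=cv2.imread("pics/scene10.png")[110:250,160:300]
cv2.imwrite("pics/z10.png",cv2.resize(np.hstack([a,b]),None,fx=3,fy=3,interpolation=cv2.INTER_CUBIC))
d=np.load("top10.npy");im=cv2.imread("pics/top10.png");P=cloud("top",d);x,y,z=P[...,0],P[...,1],P[...,2]
m=(np.hypot(x-.504,y-.083)<.03)&(z>.106)&(z<.12);q=P[m];print("boss",m.sum(),q.mean(0))
I=im.astype(int);m=(np.hypot(x-.504,y-.083)<.12)&(I[...,2]>110)&(I[...,1]<80)&(I[...,0]<80)&(z>.08);q=P[m];print("handle",q.mean(0),q[:,2].max())
E
```

```text
17.35 [ 0.50396281 -0.11933594  0.23181927] [-0.5859977   0.02760926  0.25645541] [ 0.05684957  0.02330607 -0.0505101 ] 0.0848473166115582 -1.1531202861162948
tool x angle -72.43459922497145
10 [13.73 13.86 13.86]
scene fork_crank 0.6 [0.5068 0.0825 0.0322]
scene plain_crank 0.68 [ 0.445  -0.3518 -0.0023]
top fork_crank 0.78 [0.5031 0.0821 0.0287]
top plain_crank 0.97 [ 4.505e-01 -3.554e-01  4.000e-04]
boss 212 [0.50456152 0.07927702 0.1142608 ]
handle [ 0.53042286 -0.00178868  0.10530048] 0.11192312605158643
```

View pics/z10.png

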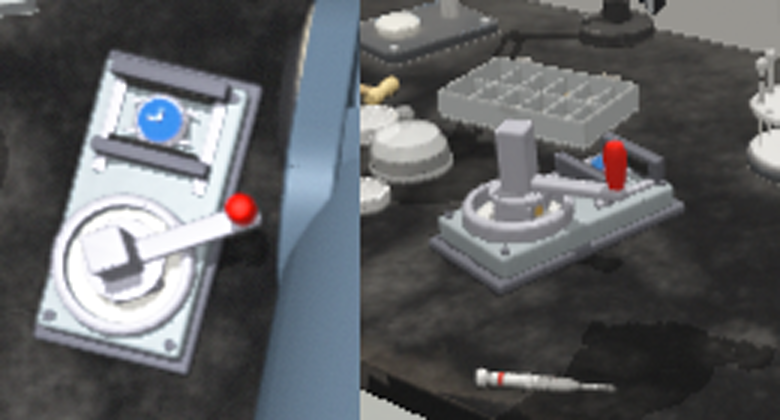

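```bash
python3 jaw.py top 0 10 >/dev/null; python3 - <<'E'
import cv2
a=cv2.imread("pics/rect_top_010.png");cv2.imwrite("pics/z11.png",cv2.resize(a[40:260,:],None,fx=1.33,fy=2.6,interpolation=cv2.INTER_CUBIC))
E
```

```text
(no output)
```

View pics/z11.png

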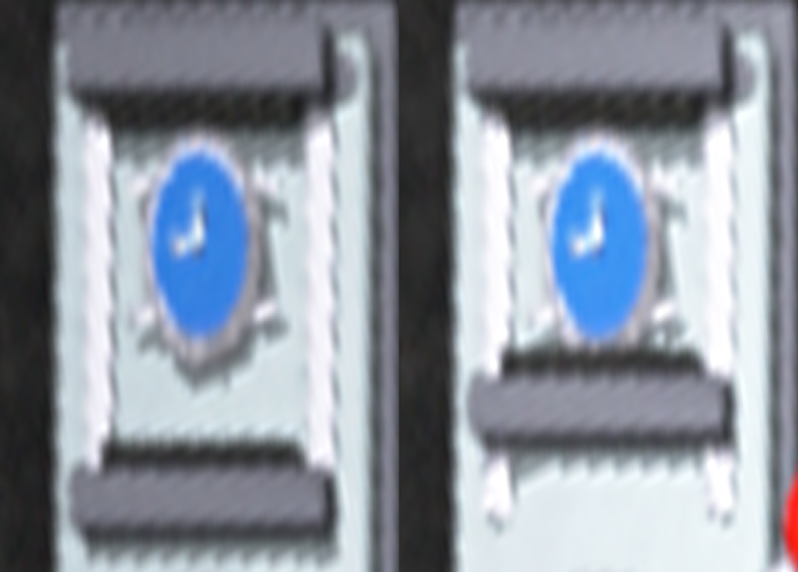

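```bash
python3 -c "
from workcell import robot;print(robot.job_done())"
```

```text
the job is handed in; nothing more can be done
None
```

The red-handled crank is seated in the vice over the blade, the sliding jaw's pad is against the watch case, and the job is handed in at about 17.5 s. I turned the crank clockwise about 92°, including the play in the slot. Halfway I let go and re-gripped it because the last joint was near its range limit.

Last checks, after letting go and backing off:
- **Crank:** it stands upright with its foot at about z = 0.030 m, the well floor (the two cameras gave 0.029 and 0.032 m). The boss and handle tops are at the heights expected when seated.
- **Jaw:** it has moved about 13.8 mm, about 1.15 rad. With the unknown start of 0 to 0.2 rad, that puts the spindle between 1.15 and 1.35, past the 1.0 contact point and short of the 1.45 stop. In the top view the pad's edge lies on the rim of the case. The jaw did not move when I let go.
- **Black-handled crank:** it is still where it was, within the few millimetres the networks are good to. Nothing fell, and the forces reported after each move stayed under about 7 N.

**Less certain:** the wrist torque showed no clear rise at contact. That the pad meets the case therefore rests on the pictures and the measured jaw travel, not on a felt force.

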